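# Clamp a recording chamber with an edge thumbwheel

### The job

Set the white recording chamber flat on the bed of the bench clamp, midway across the bed, with its long sides facing the two jaws, and let go of it. Then close the brass jaw by rolling the clamp's edge thumbwheel with a fingertip, pressing only moderately, until the chamber is snugly held between both jaws. Never push the jaw itself, press or squeeze nothing hard, and leave the other things on the bench alone.

Things in the scene. Friction and masses are not known exactly. Their poses are not given: they have to be found in the camera images.
- chamber_center (a point): Centre (half-way up) of the loose white recording chamber: a block 34 mm along its x, 50 mm along its y and 28 mm tall, about 0.12 kg, with a 22 mm round well, 12 mm deep, in its top. Its walls are fragile: squeezing it between the jaws with more than 14 N cracks it. Starts upright on the bench.
- chamber: The same chamber, origin at the centre of its underside, same axes.
- clamp: Blue and silver clamp fixed to the bench, 200 mm long (x), 70 mm wide (y); origin on the bench under its middle; its x axis points from the thumbwheel end to the fixed jaw, z up. The blue housing spans x = -105 to -20 mm, y = -30 to 30 mm; its flat top is 52 mm above the bench. Pressing any part of the clamp with more than 14 N damages it.
- bed (a point): Point on the bed's top (clamp x = 42, y = 0, z = 30 mm), midway between the fully open jaws; axes as the clamp's. The bed is a flat silver strip 44 mm wide (y), clamp x = -20 to 95 mm; beside it the base plate is only 12 mm high. Both jaws are 44 mm wide and rise 16 mm above the bed; the fixed steel jaw's face is at clamp x = 75 mm.
- wheel_slot (a point): Fixed point on the blue housing's top (clamp x = -62.5, y = 0, z = 52 mm), in the middle of the wheel's close slot. Only the crown of the black, ribbed thumbwheel (radius 22 mm, 16 mm wide, axis along clamp y) stands out, right above this point, by 5 to 9 mm: the wheel runs up to 2 mm out of true, not measured, so this height and the press change as it turns: feel for it.
- wheel (a joint): Turn of the thumbwheel, rad, 0 = jaw fully open; starts at 0 to 1. Rubbing its crown towards clamp +x raises it and closes the jaw 12 mm per rad (0.55 mm per mm of rim). Takes about 2 N along the rim, stays where left. Its sprung tread sinks 1 mm per 4.5 N of press. Too light a press slips; a harder one squeezes harder. A press of 7 to 9 N, stroke after stroke until the jaw stops, clamps snugly.
- jaw: The brass moving jaw (15 x 44 x 16 mm); its face looks to clamp +x. Origin on the bench plane, 9 mm behind its face. Its face is at clamp x = 9 mm + 12 mm times the wheel's turn: 66 mm from the fixed jaw when fully open; at about 2.67 rad it meets a 34 mm thick chamber lying against the fixed jaw. To be moved by the wheel only, never pushed.
- bottle: Amber bottle, 48 mm across, 100 mm tall; origin at the centre of its underside. Leave alone.
- driver: Screwdriver lying on the bench, 170 mm long along its x. Leave alone.
- jackbox: Green jack box, 60 x 80 x 45 mm, origin at the centre of its underside. Leave alone.
Not all that is in view belongs to the job. Of the things that look like the chamber, the smallest one is meant.

How it is judged:
On the way, in this order (a step that is already met when the one before it is completed fails the run):
1. the chamber stands on the bed between the open jaws, let go (y of chamber_center in the frame of clamp between -0.01 and 0.01 m and z of chamber_center in the frame of clamp between 0.041 and 0.047 m and angle between chamber_center's own z axis and vertical below 0.06 rad and angle between the x axis of chamber and the x axis of clamp, either way round below 0.15 rad and contact force between the fingers and chamber below 0.05 N and value of joint wheel below 1.6 rad), for 0.2 s.
2. the brass jaw holds the chamber against the fixed jaw (y of chamber_center in the frame of clamp between -0.01 and 0.01 m and z of chamber_center in the frame of clamp between 0.041 and 0.047 m and angle between chamber_center's own z axis and vertical below 0.06 rad and angle between the x axis of chamber and the x axis of clamp, either way round below 0.15 rad and x of chamber_center in the frame of clamp between 0.056 and 0.06 m and contact force between jaw and chamber above 2.5 N), for 0.2 s.
At the end, for the whole second after the job is handed in: The chamber stands flat on the bed, within 10 mm of its middle line and 0.15 rad of square, long sides to the jaws, let go and at rest, pressed against the fixed jaw by the brass jaw with more than 2.5 N (all of step 2 and contact force between the fingers and chamber below 0.05 N and linear speed of chamber below 0.01 m/s); the robot touches nothing.
It fails at once if the chamber is squeezed with more than 14 N (contact force between jaw and chamber above 14 N).
It fails at once if the robot presses the clamp or its wheel with more than 14 N (contact force between any of the fingers, the arm and clamp above 14 N).
It fails at once if the robot pushes the brass jaw itself (contact force between any of the fingers, the arm and jaw above 1 N).
It fails at once if a bystander is moved by more than 15 mm (distance of any of bottle, driver, jackbox from where it was at the start of the episode above 0.015 m).
It also fails if it takes over 69 s, if anything falls off the work surface, if the arm or the gripper's body presses on something with over 40 N, if the wrist force passes 120 N, or if a joint passes its speed limit or range.

### The arm

A 6-joint arm with a two-finger parallel gripper is mounted at the origin on the work surface. World frame = base frame: x ahead of the robot, y to its left, z up, the work surface at z = 0. Lengths are in m, angles in rad, forces in N, time in s.
With the tool pointing down it reaches from about 0.2 to 0.875 m from the base axis. Payload 3.4 kg.
Tool frame: the origin (TCP) lies between the finger pads; the fingertips stand 25 mm ahead of it and the grasp point (between the pads) lies 6 mm ahead of it (r.nose_length is the z of the fingertips in the tool frame, in m); z points along the fingers, x is the direction in which the jaws open and shut, and the axes are right-handed (so a half turn about z gives the same grasp; the last joint's range is limited). The gripper opens to 94 mm and grips with 3 to 60 N. Pads are 16 mm wide; open, the fingers measure 119 mm over their backs; the gripper's body (75 mm by 177 mm) begins 78 mm behind the grasp point.
Start: joints at [1.163, 0.276, 1.505, -0, 1.361, -0.121], TCP at [0.163, 0.552, 0.23] pointing down, gripper open.
Joint ranges: [-2.89, 2.89], [-0.75, 2.08], [0.22, 2.7], [-1.18, 4.32], [0.11, 2.71], [-2.7, 2.7]. Speed limits (rad/s): [2.57, 2.57, 3.14, 3.14, 3.14, 3.14].

### API

Orientations are given as a unit quaternion [w, x, y, z].
In Python, from plant import r, gripper_to, inverse_kinematics, vision, models, telemetry gives the robot as it stands. Calls block until the motion is done:
- r.move_to(position, orientation): joint-space move of the TCP to a pose.
- r.move_l(position, rot=None, vel=0.15, guard=None): straight line of the TCP; rot=None keeps the orientation; vel is the mean speed in m/s. With guard (N) it stops when the force on the tool has changed by that much, and returns True; else False.
- r.movej(angles): joint-space move.
- gripper_to(opening, f_grip=None): finger opening in m; f_grip is the grip in N (None keeps the last); returns when the fingers have stopped.
- r.hold(seconds).
- inverse_kinematics(position, orientation): joint angles nearest the present ones, or None.
- vision.snapshot(name): name is "side" or "top" or "wrist"; returns the picture (384x512x3 uint8, red, green, blue); there is no depth.
- vision.get_calibration(name): a dict with "fx", "fy", "cx", "cy" (pixels), "position" and "orientation" of the camera in the world. Camera axes: x right, y down, z forward; pixel columns grow to the right and rows downward; lengths in m; the calibration is good to about 2 mm. A picture is of the moment at which its call begins: read the wrist's pose just before it. get_calibration takes no time and is no camera call; for the wrist camera it gives the pose at the moment of the call.
A pose or a line that the arm cannot do raises r.PlanningError and nothing moves.
- r.sign_off(): hands the job in, once; it reports no verdict.
Trained networks look in the newest picture that a camera, given by its name, has taken for a name from the list of things; names that differ only in an ending like _2 or _b are one class to them, and where a whole thing is asked for, a point or a joint stands for the part that bears it (a point fixed in the world has none). Each returns a list of dicts, best first, with "score" (0 to 1); they miss things now and then, are a little off and sometimes report something else, mostly with a low value. They report only what shows in the picture. A call takes as long as a camera call. They do not tell look-alikes from the thing itself.
- models.boxes_of(thing, camera): "at" ([x, y, z] in m, in world coordinates, good to about 4 mm: the middle of the surface that is visible of it).
- models.regions_of(thing, camera): "pixels" (384x512 bool, what is visible of it).
- models.mark_of(thing, camera): "at" ([x, y, z] in m, in world coordinates, good to about 4 mm: a listed point, or the origin of a listed thing).
Readings, each from a call of its own:
- telemetry.current_t(): time.
- telemetry.current_joints(): joint angles.
- telemetry.current_dq(): joint speeds.
- telemetry.current_joint_efforts(): joint torques, N m.
- telemetry.current_ee_pos(): TCP position.
- telemetry.current_tool_rot(): TCP orientation.
- telemetry.current_wrist_force(): force on the tool from outside, world axes, zero at the start.
- telemetry.current_torque(): the same for the moment, N m.
- telemetry.current_opening(): finger opening in m.
Only numpy, scipy, OpenCV 4.12 (cv2) and the standard library are available. Lean on these libraries where they do the work, as an engineer would, in place of code of your own. Each camera call takes 0.05 s, during which the arm holds its last target.

## Working session

There is one attempt and no reset: what is moved stays moved. The work goes in short steps, each a Python script; the robot and the scene stay as the last script left them, time stands still between calls to the robot, and variables do not carry over. Pictures are saved under pics/ and viewed, and the job is handed in when it is done.

```bash
ls; mkdir -p pics
python3 - <<'E'
from plant import r, gripper_to, inverse_kinematics, vision, models, telemetry
import cv2,numpy as np
for c in ["top","side","wrist"]:
    im=vision.snapshot(c); cv2.imwrite(f"pics/{c}0.png",im[:,:,::-1])
    k=vision.get_calibration(c); print(c,{a:np.round(b,3).tolist() for a,b in k.items()})
    for n in ["chamber_center","chamber","clamp","bed","wheel_slot","jaw","bottle","driver","jackbox"]:
        if c=="wrist": continue
        print(n,[(np.round(d["at"],3).tolist(),round(d["score"],2)) for d in models.mark_of(n,c)])
print(telemetry.current_t())
E
```

```text
pics
top {'fx': 434.343, 'fy': 434.343, 'cx': 250.872, 'cy': 191.585, 'position': [0.456, -0.036, 1.302], 'orientation': [-0.024, 0.708, -0.706, 0.03]}
chamber_center [([0.563, -0.254, 0.015], 0.93), ([0.487, -0.152, 0.018], 0.79), ([0.468, -0.257, 0.012], 0.53)]
chamber [([0.467, -0.261, -0.003], 0.7), ([0.562, -0.254, 0.001], 0.7), ([0.492, -0.151, 0.001], 0.65), ([0.477, 0.14, 0.051], 0.22)]
clamp [([0.544, 0.152, 0.004], 0.6)]
bed [([0.582, 0.159, 0.034], 0.59)]
wheel_slot [([0.479, 0.14, 0.05], 0.71)]
jaw [([0.547, 0.152, -0.001], 0.4), ([0.583, 0.158, 0.035], 0.21)]
bottle [([0.448, 0.305, 0.001], 0.53)]
driver [([0.571, -0.402, 0.0], 0.6)]
jackbox [([0.614, 0.334, -0.0], 0.92), ([0.543, 0.152, 0.005], 0.28)]
side {'fx': 418.84, 'fy': 418.84, 'cx': 248.609, 'cy': 190.786, 'position': [0.047, -0.851, 0.622], 'orientation': [-0.484, 0.835, -0.226, 0.131]}
chamber_center [([0.56, -0.254, 0.017], 0.93), ([0.47, -0.257, 0.011], 0.68), ([0.492, -0.15, 0.017], 0.56)]
chamber [([0.559, -0.254, 0.001], 0.91), ([0.471, -0.257, -0.002], 0.82), ([0.492, -0.148, 0.002], 0.75)]
clamp [([0.541, 0.147, 0.002], 0.58)]
bed [([0.582, 0.16, 0.027], 0.71)]
wheel_slot [([0.476, 0.142, 0.053], 0.88)]
jaw [([0.549, 0.151, 0.003], 0.47), ([0.581, 0.158, 0.026], 0.17)]
bottle [([0.448, 0.301, 0.005], 0.62)]
driver [([0.572, -0.401, -0.002], 0.94)]
jackbox [([0.614, 0.34, -0.001], 0.74)]
wrist {'fx': 342.662, 'fy': 342.662, 'cx': 249.704, 'cy': 197.54, 'position': [0.084, 0.576, 0.385], 'orientation': [0.114, 0.793, 0.593, 0.085]}
1.05
```

View pics/top0.png

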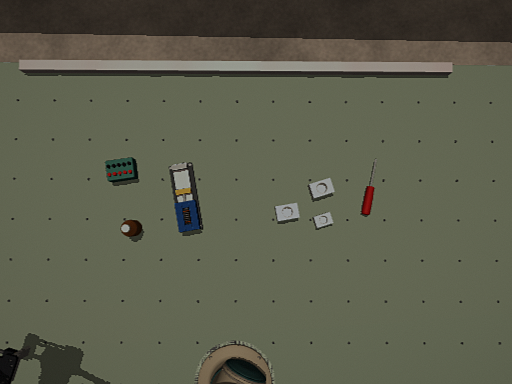

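View pics/side0.png

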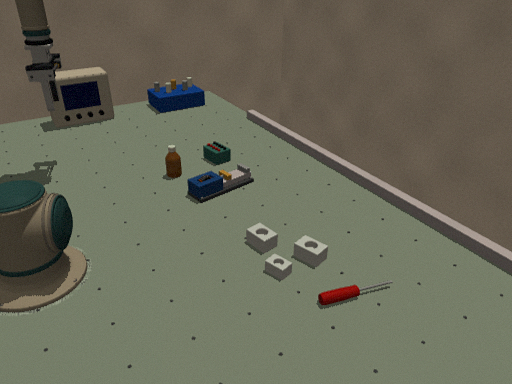

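The top view shows three white blocks. The smallest is at about pixel (323,220), which is world (0.469,-0.257), and both cameras agree. The clamp is at pixels (170–202,162–233) with its wheel end towards the robot. Next I'll look at both with the wrist camera.

```bash
cat > h.py <<'E'
from plant import r, gripper_to, inverse_kinematics, vision, models, telemetry
import cv2,numpy as np
from scipy.spatial.transform import Rotation as R
def qdown(yaw): # tool x at angle yaw in world, z down
    x=np.array([np.cos(yaw),np.sin(yaw),0]); z=np.array([0,0,-1.]); y=np.cross(z,x)
    q=R.from_matrix(np.c_[x,y,z]).as_quat(); return [q[3],q[0],q[1],q[2]]
def save(im,n): cv2.imwrite(f"pics/{n}.png",im[:,:,::-1])
def topix(k,u,v,z):
    q=k["orientation"]; M=R.from_quat([q[1],q[2],q[3],q[0]]).as_matrix()
    d=M@np.array([(u-k["cx"])/k["fx"],(v-k["cy"])/k["fy"],1.]); p=np.array(k["position"])
    return p+d*(z-p[2])/d[2]
def proj(k,P):
    q=k["orientation"]; M=R.from_quat([q[1],q[2],q[3],q[0]]).as_matrix()
    c=(np.atleast_2d(P)-np.array(k["position"]))@M
    return np.c_[c[:,0]/c[:,2]*k["fx"]+k["cx"],c[:,1]/c[:,2]*k["fy"]+k["cy"]]
E
python3 - <<'E'
from h import *
k=vision.get_calibration("wrist"); T=telemetry.current_tool_rot(); M=R.from_quat([T[1],T[2],T[3],T[0]])
print("cam offset in tool",M.inv().apply(np.array(k["position"])-telemetry.current_ee_pos()), M.as_matrix().round(2).tolist())
# clamp first (on the way)
j=telemetry.current_joints()
def look(cx,cy,z,name):
    for yaw in [0.2,-0.2,1.8,-1.4]:
        p=np.array([cx,cy,z])
        try: q=inverse_kinematics(p,qdown(yaw))
        except Exception as e: print(e); q=None
        print(yaw,None if q is None else np.round(q,2))
look(0.54,0.15,0.3,"c"); look(0.468,-0.257,0.25,"b")
E
```

```text
cam offset in tool [ 0.00148767 -0.08227853 -0.15455517] [[0.28, 0.96, -0.0], [0.96, -0.28, 0.0], [0.0, -0.0, -1.0]]
0.2 [ 0.15  0.22  1.41 -0.    1.51 -0.05]
-0.2 [ 0.15  0.22  1.41 -0.    1.51  0.35]
1.8 [ 0.15  0.22  1.41 -0.    1.51 -1.65]
-1.4 [ 0.15  0.22  1.41 -0.    1.51  1.55]
0.2 [-0.63  0.2   1.56 -0.    1.38 -0.83]
-0.2 [-0.63  0.2   1.56 -0.    1.38 -0.43]
1.8 [-0.63  0.2   1.56 -0.    1.38 -2.43]
-1.4 [-0.63  0.2   1.56 -0.    1.38  0.77]
```

Run:
```python
from h import *
gripper_to(0.094)
a=0.17
def go(cx,cy,yaw,z,name,things):
    y=np.array([np.sin(yaw),-np.cos(yaw)])  # tool y
    p=[cx+0.06*y[0],cy+0.06*y[1],z]
    r.move_to(p,qdown(yaw)); r.hold(0.3)
    k=vision.get_calibration("wrist"); im=vision.snapshot("wrist"); save(im,name)
    np.save(name,{a:np.array(b) for a,b in k.items()},allow_pickle=True)
    print(telemetry.current_ee_pos(),telemetry.current_t())
    for n in things: print(n,[(np.round(d["at"],4).tolist(),round(d["score"],2)) for d in models.mark_of(n,"wrist")])
go(0.544,0.152,a+np.pi/2,0.22,"w_clamp",["clamp","bed","wheel_slot","jaw"])
go(0.469,-0.257,0.2,0.2,"w_ch",["chamber","chamber_center"])
for i,d in enumerate(models.regions_of("chamber","wrist")):
    m=d["pixels"].astype(np.uint8); print(d["score"],m.sum(),cv2.minAreaRect(cv2.findNonZero(m))); save(np.dstack([m*255]*3),f"m{i}")
```

```text
[0.60299676 0.16257155 0.22005855] 3.725
clamp [([0.5401, 0.1509, -0.0014], 0.71)]
bed [([0.5867, 0.1595, 0.0288], 0.93)]
wheel_slot [([0.4794, 0.1364, 0.0534], 0.8)]
jaw [([0.5486, 0.1554, 0.0005], 0.9)]
[ 0.48121464 -0.31539696  0.20000975] 6.0667
chamber [([0.4942, -0.1505, -0.0007], 0.97), ([0.5636, -0.255, 0.0003], 0.83), ([0.4693, -0.2552, -0.0042], 0.58)]
chamber_center [([0.4724, -0.2577, 0.011], 0.73), ([0.4945, -0.1524, 0.016], 0.62), ([0.5607, -0.2504, 0.0196], 0.59)]
0.81 2667 ((300.0, 24.5), (49.0, 56.0), 90.0)
0.68 3963 ((346.5418701171875, 138.02476501464844), (74.3779067993164, 56.62004089355469), 86.90594482421875)
0.61 1972 ((249.96092224121094, 122.96849060058594), (55.4682502746582, 37.002506256103516), 83.8844985961914)
```

View pics/w_clamp.png

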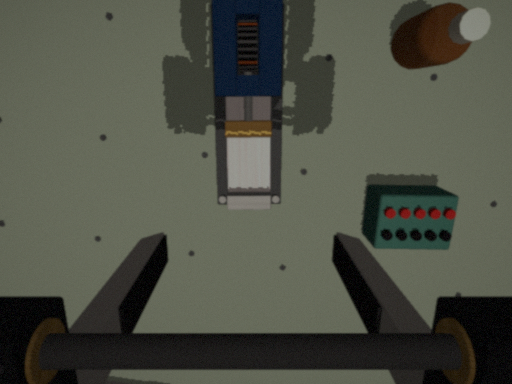

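View pics/w_ch.png

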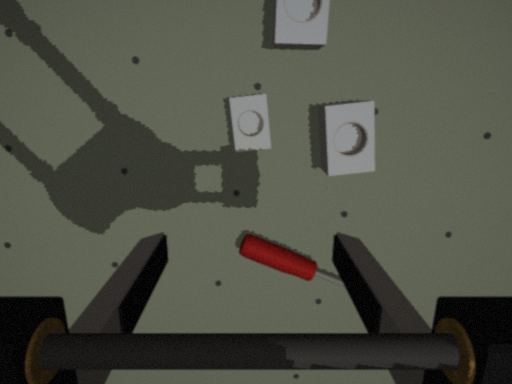

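The wrist view shows the chamber upright at about (250,123), its long side nearly vertical in the picture. The clamp's bed is at u 227–270 and v 137–190, the jaw at v≈128, and the wheel slot at (247,45). Next I'll fit both poses with projected models.

```bash
cat > fit.py <<'E'
from h import *
from scipy.optimize import minimize
def box(c,yaw,x0,x1,y0,y1,z0,z1):
    P=np.array([[x,y,z] for x in(x0,x1) for y in(y0,y1) for z in(z0,z1)],float)
    ca,sa=np.cos(yaw),np.sin(yaw)
    return np.c_[c[0]+ca*P[:,0]-sa*P[:,1],c[1]+sa*P[:,0]+ca*P[:,1],P[:,2]]
def sil(k,P,S=4):
    h=cv2.convexHull((proj(k,P)*16*1).astype(np.float32)).reshape(-1,2)/16
    m=np.zeros((384*S,512*S),np.uint8); cv2.fillPoly(m,[np.round((h+0.5)*S*16).astype(int)],255,shift=4)
    return cv2.resize(m,(512,384),interpolation=cv2.INTER_AREA)/255.
E
python3 - <<'E'
from fit import *
im=cv2.imread("pics/w_ch.png"); k=np.load("w_ch.npy",allow_pickle=True).item()
hsv=cv2.cvtColor(im,cv2.COLOR_BGR2HSV)
print(im[105:145:8,225:276:5].tolist()[2])
g=(hsv[:,:,2]>125).astype(np.uint8)
n,l,s,c=cv2.connectedComponentsWithStats(g)
i=l[100,240]; print(s[i],c[i])
m=(l==i).astype(np.uint8)
cs,_=cv2.findContours(m,cv2.RETR_EXTERNAL,cv2.CHAIN_APPROX_NONE); m=np.zeros_like(m); cv2.fillPoly(m,cs,1)
def cost(p): return np.abs(sil(k,box(p[:2],p[2],-.017,.017,-.025,.025,0,.028))-m).sum()
best=None
for y0 in [0.1,0.2,0.3]:
    o=minimize(cost,[0.470,-0.256,y0],method="Nelder-Mead",options=dict(initial_simplex=[[.47,-.256,y0],[.475,-.256,y0],[.47,-.251,y0],[.47,-.256,y0+.1]]))
    print(o.x,o.fun,m.sum())
big=cv2.resize(im[80:170,200:300],None,fx=6,fy=6,interpolation=cv2.INTER_NEAREST)
for p in proj(k,box(o.x[:2],o.x[2],-.017,.017,-.025,.025,0,.028)): cv2.circle(big,tuple(int(v) for v in ((p-[200,80]+.5)*6)),4,(0,0,255),-1)
cv2.imwrite("pics/f_ch.png",big)
im=cv2.imread("pics/w_clamp.png")
cv2.imwrite("pics/f_cl.png",cv2.resize(im[0:215,195:300],None,fx=2.75,fy=2.75,interpolation=cv2.INTER_CUBIC))
E
```

```text
[[81, 97, 93], [56, 66, 63], [144, 146, 144], [142, 144, 141], [142, 144, 142], [146, 146, 143], [143, 143, 142], [87, 93, 96], [144, 144, 142], [90, 105, 101], [88, 104, 99]]
[ 230   94   41   56 1749] [249.91652373 121.48885077]
[ 0.47022492 -0.25573863  0.31180392] 100.71764705882352 1915
[ 0.47028508 -0.25612863  0.31259617] 102.65490196078433 1915
[ 0.47015678 -0.25591815  0.30750704] 103.46666666666667 1915
```

View pics/f_ch.png

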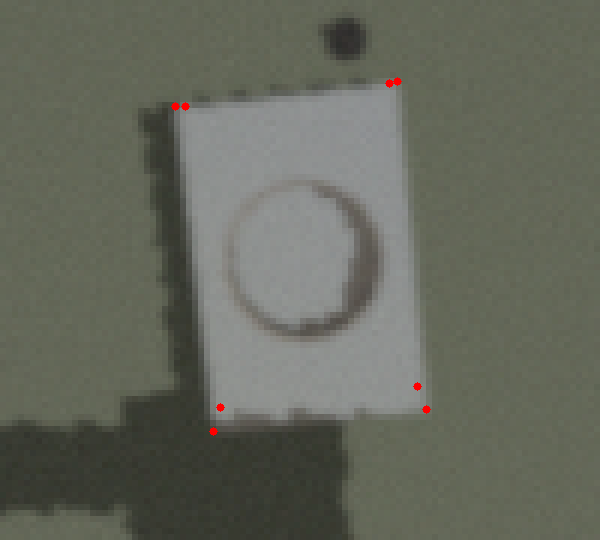

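View pics/f_cl.png

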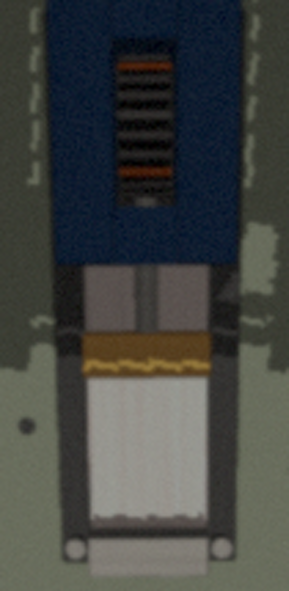

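Run:
```python
from fit import *
k=np.load("w_clamp.npy",allow_pickle=True).item()
for n,(u,v),z in [("hL",(55,263),.052),("hR",(238,263),.052),("hL0",(47,2),.052),("hR0",(243,2),.052),("bedL",(90,380),.03),("bedR",(208,380),.03),("bedL2",(93,510),.03),("bedR2",(207,510),.03),
  ("baseL",(60,420),.012),("baseR",(238,420),.012),("baseL2",(64,560),.012),("baseR2",(236,560),.012),("jendL",(93,574),.046),("jendR",(206,574),.046),("jtopL",(93,540),.046),("slotT",(145,38),.052),("slotB",(145,207),.052),("brass",(145,376),.046),("brassb",(145,332),.046)]:
    p=topix(k,195+u/2.75-.5+.18,v/2.75-.5+.18,z); print(n,p.round(4))
print(k["position"])
```

```text
hL [0.5261 0.1188 0.052 ]
hR [0.5159 0.1779 0.052 ]
hL0 [0.4509 0.1055 0.052 ]
hR0 [0.4407 0.1645 0.052 ]
bedL [0.5645 0.1349 0.03  ]
bedR [0.5572 0.1771 0.03  ]
bedL2 [0.6123 0.1434 0.03  ]
bedR2 [0.605  0.1858 0.03  ]
baseL [0.5838 0.125  0.012 ]
baseR [0.5721 0.1928 0.012 ]
baseL2 [0.6395 0.1348 0.012 ]
baseR2 [0.6277 0.2031 0.012 ]
jendL [0.632  0.1475 0.046 ]
jendR [0.625  0.1883 0.046 ]
jtopL [0.6192 0.1455 0.046 ]
slotT [0.4556 0.1367 0.052 ]
slotB [0.504 0.145 0.052]
brass [0.5579 0.1541 0.046 ]
brassb [0.5433 0.1516 0.046 ]
[0.52226989 0.15018318 0.37459543]
```

Clamp origin fits (0.541,0.152), yaw 0.174. The jaw face is at clamp x ≈ 17 mm (wheel ≈ 0.67), and the fixed jaw face checks at 75.9 mm. I'll grip the chamber across its 50 mm length.

```bash
cat >> h.py <<'E'
O=np.array([0.541,0.1518]); CY=0.174
def cw(x,y,z):
    c,s=np.cos(CY),np.sin(CY); return [O[0]+c*x-s*y,O[1]+s*x+c*y,z]
E
python3 - <<'E'
from h import *
q=qdown(0.305-np.pi/2)
r.move_to([0.4702,-0.2557,0.10],q)
gripper_to(0.072,10)
print(r.move_l([0.4702,-0.2557,0.029],vel=0.1,guard=4), telemetry.current_ee_pos())
gripper_to(0.03,10); print("open",telemetry.current_opening())
r.move_l([0.4702,-0.2557,0.15],vel=0.15)
print("open",telemetry.current_opening(),telemetry.current_wrist_force(),telemetry.current_t())
r.move_to(cw(.050,0,.13),qdown(CY-np.pi/2)); r.hold(.2)
f=vision.snapshot("wrist"); save(f,"held"); save(vision.snapshot("side"),"held_s")
print(telemetry.current_ee_pos(),telemetry.current_wrist_force(),telemetry.current_t())
E
```

```text
False [ 0.47061063 -0.25599738  0.02934885]
open 0.050249068045731635
open 0.049867459307678545 [-0.25843199  1.06937661 -2.41425256] 10.4333
[0.59042862 0.1596455  0.13013849] [ 0.20823048  0.74608905 -1.82462493] 12.325
```

View pics/held.png

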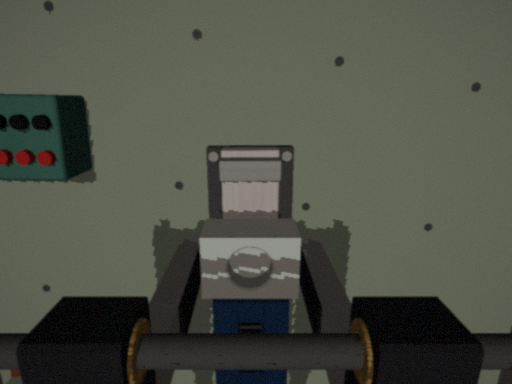

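The chamber is held level at u 201–300 (centre 250), in line with the bed at u 222–279. I'll lower it now.

Run:
```python
from h import *
print(r.move_l(cw(.050,0,.075),vel=0.1), telemetry.current_wrist_force())
g=r.move_l(cw(.050,0,.0575),vel=0.03,guard=2.0); print(g,telemetry.current_ee_pos(),telemetry.current_wrist_force())
gripper_to(0.064); r.hold(.1)
r.move_l(cw(.050,0,.14),vel=0.15)
r.move_l(cw(-.02,0,.20),vel=0.2); r.hold(.2)
k=vision.get_calibration("wrist"); im=vision.snapshot("wrist"); save(im,"placed"); np.save("placed",{a:np.array(b) for a,b in k.items()},allow_pickle=True)
for n in ["chamber_center","bed","wheel_slot"]: print(n,[(np.round(d["at"],4).tolist(),round(d["score"],2)) for d in models.mark_of(n,"wrist")])
print(telemetry.current_t())
```

```text
False [ 0.40799423  0.54628981 -0.59733251]
True [0.5901101  0.16047162 0.05902307] [ 0.64034674 -0.37132504  2.26476854]
chamber_center [([0.5897, 0.16, 0.0421], 0.81), ([0.5496, 0.1543, -0.0024], 0.42)]
bed [([0.587, 0.1575, 0.028], 0.95)]
wheel_slot [([0.4795, 0.1364, 0.0512], 0.59)]
15.8
```

View pics/placed.png

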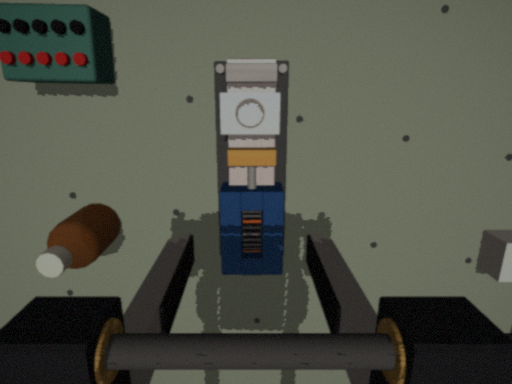

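The chamber is seated. TCP height at contact was 59.0 mm, which is the bench grasp height plus 30 mm. It shows at u 220–280, v 92–135, the bed centre is at u≈252, and both jaws are clear. Now the wheel, with closed fingertips and one short trial stroke.

```bash
cat > roll.py <<'E'
from h import *
EX=np.array([np.cos(CY),np.sin(CY),0])
W=-0.0625; ZMIN=0.0785
def force(): return np.array(telemetry.current_wrist_force())
def stroke(s0,s1,target=8.0,step=0.002,vel=0.03,zstart=0.090,log=True):
    r.move_l(cw(W+s0,0,0.093),vel=0.15); r.hold(0.15); b=force()
    g=r.move_l(cw(W+s0,0,ZMIN),vel=0.02,guard=2.0)
    z=telemetry.current_ee_pos()[2]
    if not g: print("no contact"); r.move_l(cw(W+s0,0,0.10)); return None
    zt=z; out=[]
    for i in range(8):
        F=force()-b; e=target-F[2]
        if abs(e)<0.6: break
        z-=np.clip(0.6*e/4500,-.0006,.0006); z=max(z,ZMIN)
        r.move_l(cw(W+s0,0,z),vel=0.02)
    F=force()-b; print("touch z %.4f start z %.4f F"%(zt,z),F.round(2),"it",i)
    s=s0; dz=0; n=int(round((s1-s0)/step)); bad=False
    for i in range(n):
        s+=step
        r.move_l(cw(W+s,0,z),vel=vel)
        F=force()-b; e=target-F[2]
        out.append((round(s*1e3,1),round(z*1e3,2),round(F[2],2),round(float(F@EX),2)))
        corr=0.7*e/4500
        z=max(z-np.clip(corr,-.0008,.0005),ZMIN)
        if F[2]>11.5: r.move_l(cw(W+s,0,z+.001),vel=.03); print("HIGH",F); z+=.001
    F=force()-b
    r.move_l(cw(W+s,0,z+.010),vel=0.1)
    if log: print("s z Fz Fx",out)
    print("t",telemetry.current_t()); return out
E
python3 - <<'E'
from roll import *
gripper_to(0.0,15)
r.move_l(cw(W-.006,0,.11),vel=.2); r.hold(.2)
for i in range(4): print(force().round(2)); r.hold(.05)
print(telemetry.current_t(),telemetry.current_opening())
stroke(-.006,.004)
E
```

```text
[-0.36  0.65  0.21]
[-0.8   0.25  0.3 ]
[-0.25 -1.09  0.74]
[-0.42  0.25 -0.54]
17.9 0.00045716847531905255
touch z 0.0826 start z 0.0810 F [-0.32  1.12  8.09] it 5
s z Fz Fx [(-4.0, np.float64(80.96), np.float64(8.26), -1.85), (-2.0, np.float64(81.0), np.float64(7.82), -1.85), (0.0, np.float64(80.97), np.float64(7.77), -2.04), (2.0, np.float64(80.94), np.float64(7.64), -2.29), (4.0, np.float64(80.88), np.float64(8.36), -1.83)]
t 21.6083
```

The roll works: press about 8 N and tangential force about 2 N, so no slip. I'll do longer strokes.

```bash
sed -i 's/r.hold(0.15); b=force()/r.hold(0.1); b=np.mean([(r.hold(.02),force())[1] for _ in range(6)],axis=0)/' roll.py
python3 - <<'E'
from roll import *
stroke(-.008,.008)
save(vision.snapshot("wrist"),"s1")
for n in ["jaw","chamber_center"]: print(n,[(np.round(d["at"],4).tolist(),round(d["score"],2)) for d in models.mark_of(n,"wrist")])
E
```

```text
touch z 0.0826 start z 0.0812 F [-1.36 -0.03  7.81] it 6
s z Fz Fx [(-6.0, np.float64(81.18), np.float64(7.3), -1.18), (-4.0, np.float64(81.08), np.float64(8.26), -1.71), (-2.0, np.float64(81.12), np.float64(8.52), -1.92), (0.0, np.float64(81.2), np.float64(7.26), -1.6), (2.0, np.float64(81.08), np.float64(8.12), -1.73), (4.0, np.float64(81.1), np.float64(7.81), -1.47), (6.0, np.float64(81.07), np.float64(7.99), -2.74), (8.0, np.float64(81.07), np.float64(8.58), -2.08)]
t 26.35
jaw [([0.5617, 0.1588, -0.001], 0.57)]
chamber_center [([0.5917, 0.1594, 0.0389], 0.57)]
```

View pics/s1.png

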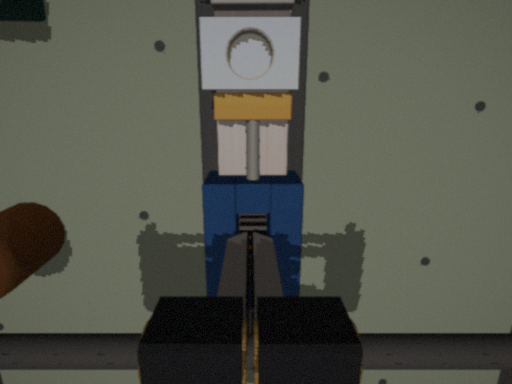

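The jaw has advanced to v 95–120, about 2 mm short of the chamber (v 17–90). Two more strokes.

Run:
```python
from roll import *
stroke(-.008,.008)
stroke(-.008,.008)
save(vision.snapshot("wrist"),"s3")
```

```text
touch z 0.0828 start z 0.0813 F [-0.43 -0.67  7.67] it 5
s z Fz Fx [(-6.0, np.float64(81.31), np.float64(7.52), -2.37), (-4.0, np.float64(81.24), np.float64(8.24), -1.52), (-2.0, np.float64(81.27), np.float64(8.84), -1.95), (0.0, np.float64(81.41), np.float64(8.93), -2.4), (2.0, np.float64(81.55), np.float64(9.04), -2.13), (4.0, np.float64(81.71), np.float64(7.14), -2.52), (6.0, np.float64(81.58), np.float64(7.84), -2.07), (8.0, np.float64(81.55), np.float64(7.5), -2.23)]
t 30.9917
touch z 0.0828 start z 0.0813 F [0.11 0.06 7.66] it 5
s z Fz Fx [(-6.0, np.float64(81.31), np.float64(8.39), -2.4), (-4.0, np.float64(81.37), np.float64(8.31), -0.76), (-2.0, np.float64(81.42), np.float64(8.16), -3.09), (0.0, np.float64(81.45), np.float64(9.8), -4.04), (2.0, np.float64(81.73), np.float64(8.59), -5.79), (4.0, np.float64(81.82), np.float64(9.99), -5.39), (6.0, np.float64(82.13), np.float64(9.07), -6.57), (8.0, np.float64(82.29), np.float64(6.31), -5.56)]
t 35.4833
```

View pics/s3.png

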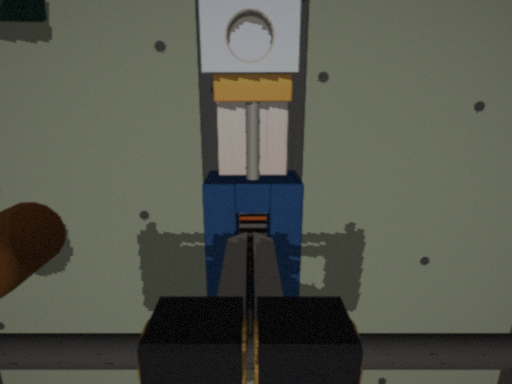

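Tangential force rose from about 2 N to a plateau of about 6 N over the last 8 mm, so the jaw has met the chamber. One short stroke will confirm it, then I'll look from higher up.

Run:
```python
from roll import *
stroke(-.005,.005,target=7.8)
r.move_l(cw(-.06,0,.20),vel=.2); r.hold(.2)
k=vision.get_calibration("wrist"); im=vision.snapshot("wrist"); save(im,"end"); np.save("end",{a:np.array(b) for a,b in k.items()},allow_pickle=True)
save(cv2.resize(im[40:240,180:320],None,fx=3,fy=3,interpolation=cv2.INTER_CUBIC),"endz")
for n in ["jaw","chamber_center"]:
  for d in models.mark_of(n,"wrist")[:2]:
    p=np.array(d["at"])[:2]-O; c,s=np.cos(CY),np.sin(CY); print(n,d["score"],(c*p[0]+s*p[1]).round(4),(-s*p[0]+c*p[1]).round(4),d["at"][2])
print(telemetry.current_t())
```

```text
touch z 0.0829 start z 0.0814 F [-2.03 -0.16  7.36] it 6
s z Fz Fx [(-3.0, np.float64(81.39), np.float64(8.65), -2.89), (-1.0, np.float64(81.52), np.float64(9.47), -5.7), (1.0, np.float64(81.78), np.float64(9.18), -7.32), (3.0, np.float64(82.0), np.float64(7.99), -5.99), (5.0, np.float64(82.02), np.float64(9.25), -7.2)]
t 39.5167
jaw 0.58 0.0324 0.0026 -0.0025
chamber_center 0.69 0.0632 -0.0018 0.0427
40.5583
```

View pics/endz.png

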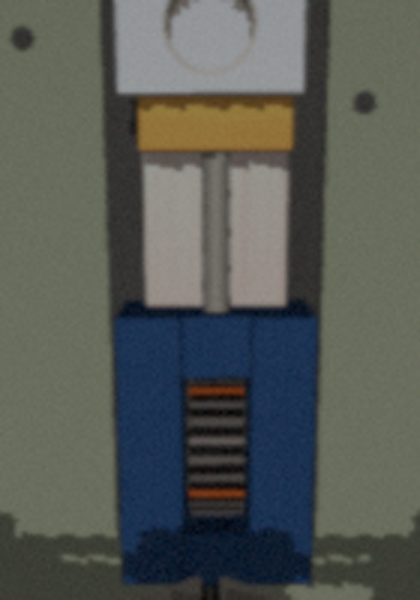

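The brass jaw touches the chamber's face squarely and reads clamp x≈32.4 mm, against 32 expected. I'll check the fixed-jaw side too.

Run:
```python
from roll import *
r.move_l(cw(-.02,0,.20),vel=.2); r.hold(.3)
im=vision.snapshot("wrist"); k=vision.get_calibration("wrist"); save(cv2.resize(im[30:200,190:320],None,fx=3.5,fy=3.5,interpolation=cv2.INTER_CUBIC),"end2")
for d in models.mark_of("chamber_center","wrist")[:2]:
    p=np.array(d["at"])[:2]-O; c,s=np.cos(CY),np.sin(CY); print(d["score"],(c*p[0]+s*p[1]).round(4),(-s*p[0]+c*p[1]).round(4),d["at"][2])
print(telemetry.current_wrist_force(),telemetry.current_t())
```

```text
0.96 0.0586 0.0003 0.0421
[0.00832056 0.10758225 0.56183928] 41.3083
```

View pics/end2.png

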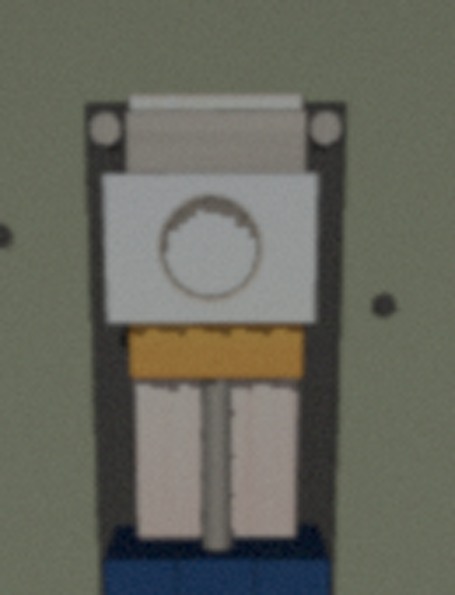

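The chamber (crop u 103–318, v 173–323) lies square and flush between the steel jaw above it and the brass jaw below. Its centre reads clamp x=58.6 mm, y=0.3 mm. The robot is clear, so I'm handing in.

```bash
python3 -c "
from h import *
print(r.sign_off(), telemetry.current_t())"
```

```text
the job is handed in; nothing more can be done
the job is handed in; nothing more can be done
```

The chamber is clamped between both jaws, and I handed the job in at about 41 s of the 69 s allowed. No verdict was reported.

**What I did:** I picked the smallest of the three white blocks and gripped it by its ends with 10 N. I set it on the bed midline and let go. Then I rolled the thumbwheel with the closed fingertips in five strokes, aiming for about 8 N of press. The highest press I read was 10 N, against the 14 N limit.

**Last checks:**
- **Position:** the chamber centre read clamp x = 58.6 mm and y = 0.3 mm, inside the 56–60 mm and ±10 mm limits. In the picture it sits square and flush against both jaws.
- **Jaw:** its origin read 32.4 mm along the clamp, where 32 mm is expected when it holds the chamber.
- **Clamping force:** I could not measure it directly. The rub force on the wheel rose from about 2 N to 6–7 N and levelled off, from which I estimate a squeeze of roughly 7–10 N.
- **Robot:** it was clear of everything, and nothing suggests the bottle, screwdriver or jack box was touched. I did not measure their positions again at the end.

**Reading that disagreed:** one earlier estimate put the chamber centre at x = 63 mm. It was taken with the chamber partly out of frame and had a lower score. The full view afterwards gave 58.6 mm with a score of 0.96.

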